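# Release the latched lamp key of the collimator console

### The job

One of the four identical keys on the lamp selector console is still latched down a few millimetres. Find it, feeling the keys with light taps of the fingertips if you need to, then press that key in with the fingertips as far as it goes and let it spring up. Do not press in the three keys that are already up, a light tap is all they may get, and leave everything else on the bench where it is; nothing needs to be gripped or lifted.

Things in the scene. Friction and masses are not known exactly. Their poses are not given: they have to be found in the camera images.
- console: the lamp selector, a grey box fixed to the bench, 120 mm (its x) by 250 mm (its y) by 50 mm high, with one row of four keys along its y axis; origin under its centre at bench height, z up. The key centres lie on its y axis at y = -75, -25, +25 and +75 mm, x = 0. A 42 mm square black bezel 3 mm high frames each key; neighbouring caps are 20 mm apart.
- key_a: one of four identical square ivory plastic keys, cap 30 x 30 mm; origin at the centre of the cap's top face, axes parallel to the console's. Which key stands where in the row varies. Up, its top is 70 mm above the bench (20 mm above the panel); latched down, 66 mm; at the bottom of the stroke, 61.5 mm.
- key_b: identical to key_a in looks, size, origin and axes; its name does not tell its place in the row nor whether it is the latched one. Any key that is up sinks on a spring: about 0.8 N starts it and each further 0.4 N gives 1 mm (8.5 mm stroke, about 4.2 N at the stop); more than 6 mm down (3.2 N) counts as pressed in.
- key_c: identical to key_a in looks, size, origin and axes; its name does not tell its place in the row nor whether it is the latched one. Same heights as key_a.
- key_d: identical to key_a in looks, size, origin and axes; its name does not tell its place in the row nor whether it is the latched one. Whichever key is latched does not move under less than about 2.4 N; it unlatches when pushed to about 7 mm below the up height (about 3.6 N), going on to the stop is safe, and it springs up when let go.
- tube: chrome collimating tube lying on two feet at the right, 46 mm diameter, 195 mm long, 57 mm high, loose; origin under its middle, x along the tube
- shell: dark green rubber armour shell standing at the left, 76 mm wide, 100 mm high, loose; origin under its centre
- cell_1: brass eyepiece lens cell lying on the bench on the robot's side of the console, 38 mm diameter, 15 mm high, loose; origin under its centre
- cell_2: a second brass lens cell, as cell_1
- nylon_knob: white nylon focusing knob on the bench behind the console, 34 mm diameter, 28 mm high, loose; origin under its centre
- screwdriver: screwdriver lying at the left, 170 mm long, loose; origin under its middle

How it is judged (in metres and radians):
On the way:
1. the latched key is pressed in past its latch (((z of key_a in the frame of console below 0.0635 m and contact force between the fingers and key_a above 0.5 N) or (z of key_b in the frame of console below 0.0635 m and contact force between the fingers and key_b above 0.5 N) or (z of key_c in the frame of console below 0.0635 m and contact force between the fingers and key_c above 0.5 N) or (z of key_d in the frame of console below 0.0635 m and contact force between the fingers and key_d above 0.5 N))), for 0.02 s.
At the end, for the whole second after the job is handed in: all four keys stand up, each within 1.5 mm of its full height, with the formerly latched one released and at rest (z of each of key_a, key_b, key_c, key_d in the frame of console above 0.0685 m and linear speed of each of key_a, key_b, key_c, key_d below 0.01 m/s); the robot touches nothing.
It fails at once if a key is pushed more than 6.5 mm from where it stood (one that was up is pressed in instead of only tapped; the latched one has only 4.5 mm left) (distance of any of key_a, key_b, key_c, key_d from where it was at the start of the episode above 0.0065 m).
It fails at once if something else on the bench is moved more than 15 mm or lifted (distance of any of tube, shell, cell_1, cell_2, nylon_knob, screwdriver from where it was at the start of the episode above 0.015 m).
It also fails if it takes over 42 s, if anything falls off the work surface, if the arm or the gripper's body presses on something with over 40 N, if the wrist force passes 120 N, or if a joint passes its speed limit or range.

### The arm

A 6-joint arm with a two-finger parallel gripper is mounted at the origin on the work surface. World frame = base frame: x ahead of the robot, y to its left, z up, the work surface at z = 0. Lengths are in mm, angles in degrees, forces in N, time in s.
With the tool pointing down it reaches from about 350 to 800 mm from the base axis. Payload 7.3 kg.
Tool frame: the origin (TCP) lies at the very end of the fingers, on their centre line; the grasp point (between the pads) lies 19 mm behind it; x points along the fingers, z is the direction in which the jaws open and shut, and the axes are right-handed (so a half turn about x gives the same grasp; the last joint's range is limited). The gripper opens to 85 mm and grips with 20 to 120 N. Pads are 22 mm wide; open, the fingers measure 114 mm over their backs; the gripper's body (76 mm by 85 mm) begins 54 mm behind the grasp point. The pads swing forward as they close: fully open they stand 13 mm farther back than shut.
Start: joints at [-83.193, 19.595, 87.324, -0, 73.075, -8.365], TCP at [137.423, -506.714, 231.322] pointing down, gripper open.
Joint ranges: [-145.02, 145.02], [-44.19, 115.74], [2.07, 154.8], [-57.11, 237.11], [16.16, 152.29], [-177.93, 177.93]. Speed limits (degrees/s): [147.25, 147.25, 180, 180, 180, 180].

### API

Orientations are given as a 3x3 rotation matrix whose columns are the frame's x, y, z axes.
In Python, from bench import env, eyes gives the robot as it stands.
- The arm moves only by the tool step_arm, never from a script. Its argument "moves" is one flat list of numbers, 7 for each row, row after row: the shift along the world's x, y, z in mm, then the turn, a rotation vector about the world's x, y, z in rad, then the opening in per cent of the stroke, from 0 (shut) to 100 (fully open). In form: [tx, ty, tz, rx, ry, rz, claw, tx, ty, tz, rx, ry, rz, claw, ...]. A call has 1 to 8 rows; each row is the pose to reach, as a shift and turn from the pose measured when the call began; what a row does not reach only later rows make up. A row lasts 1/8 s, in which the tool goes at most 62.5 mm and 10.7 degrees, less where a joint would pass 70% of its speed; a pose out of reach is approached as far as the arm can. A call with a gripper value outside its range is refused whole. The fingers move at their own pace and stop on an object; the grip force is fixed at half the most. Time passes only in rows, so rows that repeat a pose let the fingers close. It gives the time, the measured TCP pose, the force and the opening at its end, in the units of the state.
- env.state(): the state, without advancing time (a new reading comes with each control period).
- eyes.camera(name): name is "scene" or "top"; returns the picture (400x640x3 uint8, red, green, blue); there is no depth.
- eyes.camera_model(name): a dict with "vertical_fov" (degrees; the focal length in pixels is half the picture's height over the tangent of half this angle, whatever the lens; pixels are square), "cx", "cy" (the principal point, pixels), "dist" ([k1, k2, p1, p2, k3] as OpenCV has them; the pictures are not rectified), "xyz" and "orientation" of the camera in the world. Camera axes: x right, y down, z forward; pixel columns grow to the right and rows downward; lengths in mm; the calibration is good to about 2 mm. A picture is of the moment at which its call begins. camera_model takes no time and is no camera call.
- env.finish_job(): hands the job in, once; it reports no verdict.
The state is a dict: "clock": time; "joints": joint angles; "qd": joint speeds; "joint_torque": joint torques, N m; "position": TCP position; "orientation": TCP orientation; "wrist_force": force on the tool from outside, world axes, zero at the start; "torque": the same for the moment, N m; "finger_gap": finger opening in mm.
Only numpy, scipy, OpenCV 4.12 (cv2) and the standard library are available. Lean on these libraries where they do the work, as an engineer would, in place of code of your own. Each camera call takes 0.05 s, during which the arm holds its last target.

## Working session

There is one attempt and no reset: what is moved stays moved. The work goes in short steps, Python scripts to look and compute and a tool call to move; the robot and the scene stay as the last step left them, time stands still between calls to the robot, and variables do not carry over. Pictures are saved under pics/ and viewed, and the job is handed in when it is done.

Besides the shell and the picture viewer there is one more tool, called after "Call:" in YAML: its name, and indented under it one key for each argument. step_arm: Moves the arm, as the interface text tells. Its arguments: {"type":"object","properties":{"moves":{"type":"array","items":{"type":"number"}}},"required":["moves"]}

```bash
mkdir -p pics
python3 - <<'E'
from bench import env, eyes
import cv2
for n in("scene","top"):
    cv2.imwrite(f"pics/{n}0.png",eyes.camera(n)[:,:,::-1]); print(eyes.camera_model(n))
print(env.state())
E
```

```text
{'vertical_fov': 48.537931079246505, 'cx': 318.5318790232336, 'cy': 200.5971900982322, 'dist': array([-0.02262737,  0.        ,  0.        ,  0.        ,  0.        ]), 'xyz': array([1470.5805828 , -251.39926472,  701.17922576]), 'orientation': array([[ 2.54443496e-01,  5.32473451e-01, -8.07298291e-01],
       [ 9.67087327e-01, -1.39421219e-01,  2.12846955e-01],
       [ 7.80840582e-04, -8.34885469e-01, -5.50423149e-01]])}
{'vertical_fov': 57.18029503597284, 'cx': 326.8328386059919, 'cy': 197.26760007792055, 'dist': array([-0.07789129,  0.        ,  0.        ,  0.        ,  0.        ]), 'xyz': array([367.99147964,  16.0031523 , 950.62281929]), 'orientation': array([[ 0.00606127, -0.98361014,  0.18020643],
       [-0.99954924, -0.01125838, -0.02783095],
       [ 0.02940364, -0.17995651, -0.98323501]])}
{'clock': 0.1, 'joints': array([-8.31948586e+01,  1.96307280e+01,  8.73726652e+01, -1.54064164e-03,
        7.30761161e+01, -8.36438752e+00]), 'qd': array([-0.07687235, -0.01863713, -0.08416738,  0.0505561 ,  0.1133797 ,
       -0.1141553 ]), 'joint_torque': array([ 9.82636484e-04, -4.34450197e+01, -2.46490449e+01, -1.82417511e-04,
        4.72127023e-03,  8.50453894e-07]), 'position': array([ 137.35580258, -506.32647868,  230.70548536]), 'orientation': array([[-1.89976184e-04,  9.65153760e-01,  2.61683367e-01],
       [ 1.37487383e-03,  2.61683376e-01, -9.65152796e-01],
       [-9.99999037e-01,  1.76425567e-04, -1.37667825e-03]]), 'wrist_force': array([ 0.51246079,  0.28980292, -0.64447822]), 'torque': array([ 0.03069667,  0.00346945, -0.00756892]), 'finger_gap': 85.51899706900926}
```

View pics/scene0.png

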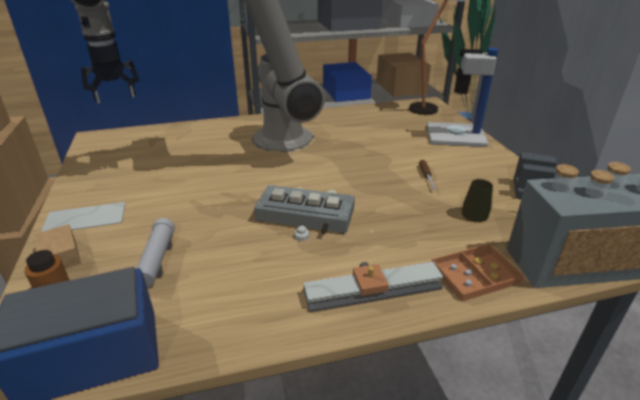

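View pics/top0.png

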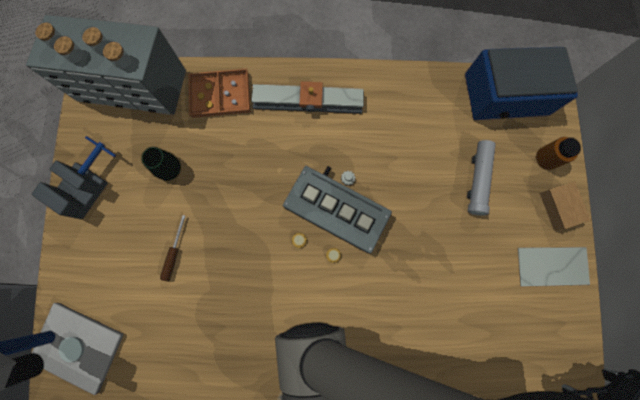

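Run:
```python
import cv2
a=cv2.imread("pics/top0.png")[150:270,270:410]; cv2.imwrite("pics/top0c.png",cv2.resize(a,None,fx=5,fy=5,interpolation=cv2.INTER_CUBIC))
a=cv2.imread("pics/scene0.png")[175:250,240:370]; cv2.imwrite("pics/scene0c.png",cv2.resize(a,None,fx=6,fy=6,interpolation=cv2.INTER_CUBIC))
```

```text
(no output)
```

View pics/top0c.png

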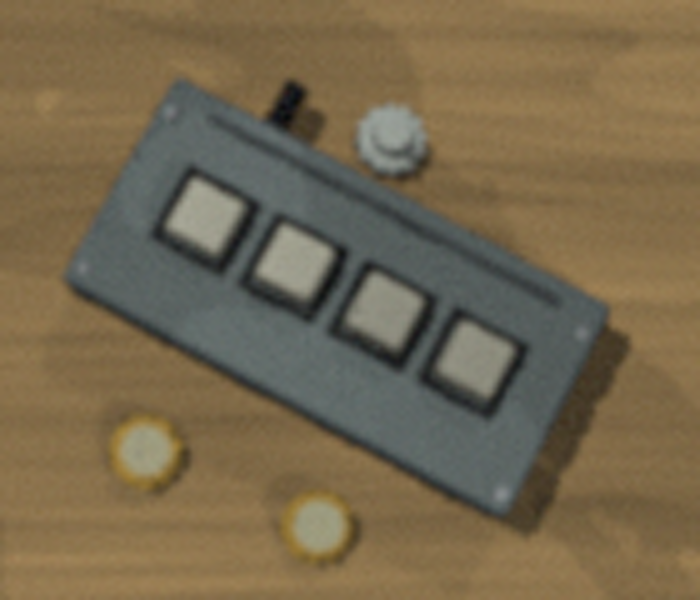

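View pics/scene0c.png

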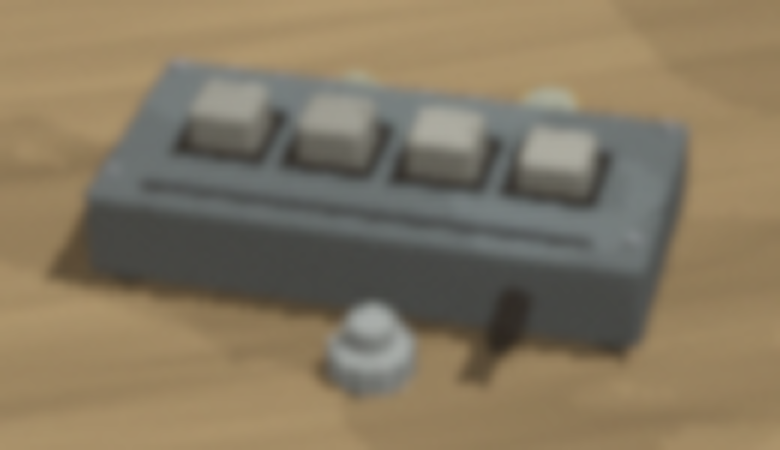

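The top view shows the console tilted, with key caps at about (311,193), (329,203), (347,212) and (365,221). In the scene view the rightmost key (the +y end) looks a bit lower than the rest. Next I'll fit the console pose.

```bash
cat > h.py <<'E'
import numpy as np, cv2
from bench import env, eyes
def K(n):
    m=eyes.camera_model(n); f=200/np.tan(np.radians(m['vertical_fov']/2))
    return np.array([[f,0,m['cx']],[0,f,m['cy']],[0,0,1]]),np.array(m['dist']),np.array(m['xyz']),np.array(m['orientation'])
def ray(n,p,z):
    k,d,c,R=K(n); u=cv2.undistortPoints(np.array(p,float).reshape(-1,1,2),k,d)[:,0]
    v=np.c_[u,np.ones(len(u))]@R.T; return c+v*((z-c[2])/v[:,2])[:,None]
def proj(n,P):
    k,d,c,R=K(n); return cv2.projectPoints(np.array(P,float).reshape(-1,1,3),cv2.Rodrigues(R.T)[0],-R.T@c,k,d)[0][:,0]
E
python3 - <<'E'
from h import *
from scipy.optimize import least_squares
T=lambda l:[(x/5+270-.4,y/5+150-.4) for x,y in l]
S=lambda l:[(x/6+240-.4,y/6+175-.4) for x,y in l]
print(ray("top",T([(207,215),(295,263),(386,309),(476,357)]),69))
print("scene",ray("scene",S([(230,103),(338,120),(446,130),(558,148)]),69))
c=ray("top",T([(180,82),(72,278),(607,312),(510,512)]),50);print(c)
print([np.linalg.norm(c[i]-c[j]) for i,j in((0,1),(2,3),(0,2),(1,3))],c.mean(0))
print(np.degrees(np.arctan2(*(c[0]-c[2])[[1,0]])),np.degrees(np.arctan2(*(c[1]-c[3])[[1,0]])))
print(ray("top",T([(390,135)]),25),ray("top",T([(146,450),(320,526)]),15))
E
```

```text
[[ 540.73876599   29.86519899   69.        ]
 [ 517.40035739  -13.33528544   69.        ]
 [ 495.20406395  -57.72258107   69.        ]
 [ 472.1232496  -101.41112214   69.        ]]
scene [[ 474.49000613 -100.90054226   69.        ]
 [ 500.38777539  -57.39713577   69.        ]
 [ 520.3145166   -13.36760036   69.        ]
 [ 546.56005186   30.06276659   69.        ]]
[[ 612.96340327   44.80718916   50.        ]
 [ 511.83936712   96.66714178   50.        ]
 [ 497.49398413 -170.00402625   50.        ]
 [ 398.25233692 -119.82548041   50.        ]]
[np.float64(113.64649301002197), np.float64(111.20607448807552), np.float64(243.87916069320082), np.float64(244.48122400933954)] [505.13727286 -37.08879393  50.        ]
61.74023400888722 62.3153833701902
[[592.83701759 -63.83495102  25.        ]] [[429.45869063  60.01662606  15.        ]
 [391.88054957 -28.4822948   15.        ]]
```

Call:
step_arm:
  moves: [50,67,0,0,0,-0.1,0,100,133,0,0,0,-0.2,0,150,200,0,0,0,-0.3,0,200,267,0,0,0,-0.4,0,235,313,-10,0,0,-0.5,0,270,360,-20,0,0,-0.6,0,305,407,-30,0,0,-0.7,0,340,453,-40,0,0,-0.75,0]

```text
clock: 1.1
position: [437.1, -106.2, 201.0]
orientation: [[0.001, 0.884, -0.468], [0.001, -0.468, -0.884], [-1.0, 0.001, -0.001]]
wrist_force: [-0.5, -1.6, 0.3]
finger_gap: -0.3
```

Call:
step_arm:
  moves: [40,52,-40,0,0,0,0,75,98,-80,0,0,0,0,104,137,-110,0,0,0,0,104,137,-116,0,0,0,0,104,137,-116,0,0,0,0,104,137,-116,0,0,0,0]

```text
clock: 1.85
position: [540.9, 29.6, 85.9]
orientation: [[0.002, 0.883, -0.469], [0.0, -0.469, -0.883], [-1.0, 0.001, -0.001]]
wrist_force: [-0.2, -1.3, 0.9]
finger_gap: -0.4
```

Run:
```python
from h import *
for n in("scene","top"): 
    im=eyes.camera(n)[:,:,::-1]
    a=im[175:250,240:370] if n=="scene" else im[130:290,240:420]
    cv2.imwrite(f"pics/{n}1.png",cv2.resize(a,None,fx=5 if n=="scene" else 3.5,fy=5 if n=="scene" else 3.5,interpolation=cv2.INTER_CUBIC))
print(env.state())
```

```text
{'clock': 1.95, 'joints': array([-5.01543672e+00,  3.02916320e+01,  9.55946435e+01,  5.21543496e-02,
        5.39479353e+01,  1.12978566e+02]), 'qd': array([ 0.11410015, -0.01172709, -0.02290685,  0.08402139, -0.07182781,
        0.20172148]), 'joint_torque': array([ 2.84620458e-01, -4.74057341e+01, -1.96285880e+01,  1.28110091e-02,
       -1.64046876e-03, -7.42285716e-03]), 'position': array([541.16819244,  29.43224425,  86.30276934]), 'orientation': array([[ 2.94701922e-03,  8.82742155e-01, -4.69848490e-01],
       [ 4.80131081e-04, -4.69851725e-01, -8.82745221e-01],
       [-9.99995542e-01,  2.37587827e-03, -1.80849401e-03]]), 'wrist_force': array([-0.27819476,  0.43716122,  0.21921082]), 'torque': array([ 0.01919781, -0.02460132,  0.04247996]), 'finger_gap': 0.20369717390767272}
```

View pics/scene1.png

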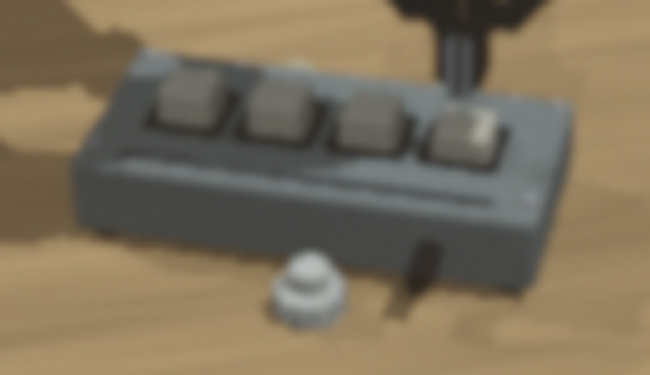

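View pics/top1.png

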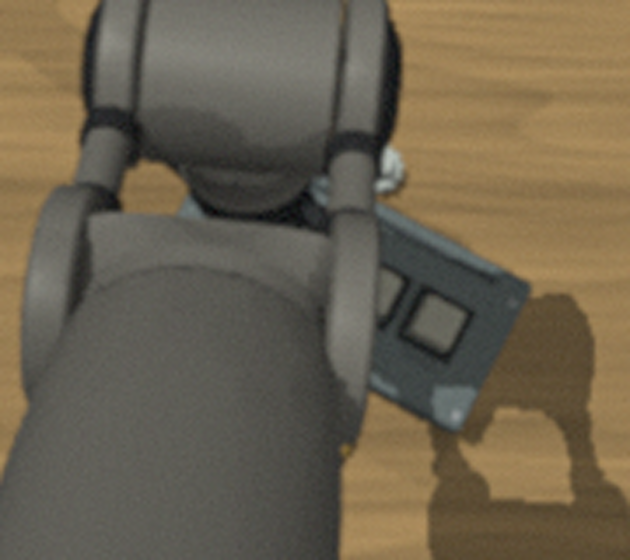

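```bash
cat > avg.py <<'E'
from h import *
P=[];F=[];J=[]
for i in range(16):
    s=env.state();P.append(s['position']);F.append(s['wrist_force']);J.append(s['joint_torque']);eyes.camera("scene")
P,F,J=map(np.array,(P,F,J)); print(s['clock'],"P",P.mean(0).round(2),P.std(0).round(2),"F",F.mean(0).round(2),F.std(0).round(2));print("J",J.mean(0).round(3),J.std(0).round(3))
E
python3 avg.py
```

```text
2.7 P [541.09  30.34  85.43] [0.07 0.47 0.49] F [ 0.29 -0.08 -0.08] [0.53 0.51 0.62]
J [-1.2000e-02 -4.7963e+01 -1.9712e+01  2.0000e-03 -5.0000e-03 -2.0000e-03] [0.097 0.189 0.027 0.003 0.001 0.002]
```

Call:
step_arm:
  moves: [0,1,-8,0,0,0,0,0,1,-14,0,0,0,0,0,1,-17,0,0,0,0,0,1,-18.5,0,0,0,0,0,1,-18.5,0,0,0,0]

```text
clock: 3.38
position: [541.1, 31.8, 66.4]
orientation: [[0.001, 0.884, -0.468], [0.001, -0.468, -0.884], [-1.0, 0.001, -0.001]]
wrist_force: [-0.7, -0.4, 0.1]
finger_gap: 0.2
```

```bash
python3 avg.py
```

```text
4.125 P [541.1   31.77  66.51] [0.06 0.02 0.06] F [-0.01 -0.29  0.03] [0.68 0.55 0.41]
J [ 1.0000e-03 -4.8422e+01 -1.8894e+01  3.0000e-03 -3.0000e-03  0.0000e+00] [0.002 0.059 0.032 0.    0.005 0.   ]
```

No force at 66.5 mm on the +y end key, where an up key would push back with about 2.2 N. As a cross-check I'll make the same tap on its neighbour.

Call:
step_arm:
  moves: [0,0,10,0,0,0,0,0,0,18,0,0,0,0,-12,-22,18,0,0,0,0,-23,-44,18,0,0,0,0,-23,-44,10,0,0,0,0,-23,-44,5,0,0,0,0,-23,-44,0.5,0,0,0,0,-23,-44,0.5,0,0,0,0]

```text
clock: 5.18
position: [518.2, -11.7, 66.7]
orientation: [[0.001, 0.884, -0.468], [0.001, -0.468, -0.884], [-1.0, 0.0, -0.001]]
wrist_force: [0.2, 0.6, 1.6]
finger_gap: 0.0
```

```bash
python3 avg.py
```

```text
5.925 P [518.19 -12.01  67.03] [0.04 0.21 0.11] F [-0.03  1.21  2.05] [0.33 0.42 0.5 ]
J [-5.8700e-01 -4.5057e+01 -1.7719e+01 -2.7600e-01 -3.0000e-03  1.0000e-03] [0.117 0.084 0.124 0.063 0.089 0.002]
```

Clear contrast: the neighbour pushes back with 2 N, so the +y end key is the latched one. Returning to press it.

Call:
step_arm:
  moves: [0,0,10,0,0,0,0,0,0,18,0,0,0,0,12,22,18,0,0,0,0,23,43,18,0,0,0,0,23,43,10,0,0,0,0,23,43,4,0,0,0,0,23,43,1,0,0,0,0,23,43,0,0,0,0,0]

```text
clock: 6.98
position: [540.8, 30.2, 66.7]
orientation: [[0.001, 0.883, -0.469], [0.001, -0.469, -0.883], [-1.0, 0.0, -0.001]]
wrist_force: [-0.0, 0.3, 0.2]
finger_gap: 0.2
```

Call:
step_arm:
  moves: [0,0,-2,0,0,0,0,0,0,-3.5,0,0,0,0,0,0,-5,0,0,0,0,0,0,-6.5,0,0,0,0,0,0,-6.5,0,0,0,0,0,0,-6.5,0,0,0,0]

```text
clock: 7.72
position: [541.1, 30.1, 61.4]
orientation: [[0.002, 0.883, -0.469], [0.001, -0.469, -0.883], [-1.0, 0.001, -0.001]]
wrist_force: [-3.7, 0.8, 11.4]
finger_gap: 0.0
```

```bash
python3 avg.py
```

```text
8.475 P [541.05  30.14  61.37] [0.01 0.01 0.01] F [-3.19  0.5  11.76] [0.45 0.41 0.44]
J [-2.6600e-01 -4.2833e+01 -1.7591e+01 -3.0000e-03 -1.0820e+00 -3.0000e-03] [0.001 0.002 0.001 0.    0.    0.   ]
```

At the stop: 61.4 mm and 11.8 N. Releasing straight up, slowly at first, then tapping the key to confirm that it's up.

Call:
step_arm:
  moves: [0,0,3,0,0,0,0,0,0,6,0,0,0,0,0,0,10,0,0,0,0,0,0,16,0,0,0,0,0,0,12,0,0,0,0,0,0,8,0,0,0,0,0,0,6.2,0,0,0,0,0,0,6.2,0,0,0,0]

```text
clock: 9.52
position: [541.0, 30.1, 67.4]
orientation: [[0.001, 0.883, -0.469], [0.0, -0.469, -0.883], [-1.0, 0.001, -0.001]]
wrist_force: [-0.8, -0.8, 2.0]
finger_gap: 0.3
```

```bash
python3 avg.py
```

```text
10.275 P [540.98  30.13  67.58] [0.01 0.01 0.06] F [-0.72 -0.46  1.98] [0.45 0.43 0.47]
J [ 1.7400e-01 -4.7469e+01 -1.8745e+01  1.0200e-01 -1.7000e-01  1.0000e-03] [0.05  0.095 0.112 0.026 0.039 0.   ]
```

The key is up: it now gives 2 N at 67.6 mm. Retreating.

Call:
step_arm:
  moves: [0,0,10,0,0,0,0,0,0,40,0,0,0,0,0,0,90,0,0,0,0,-25,-40,140,0,0,0,0,-50,-90,150,0,0,0,0,-70,-140,150,0,0,0,0,-90,-190,150,0,0,0,0,-110,-240,150,0,0,0,0]

```text
clock: 11.32
position: [430.3, -211.3, 218.4]
orientation: [[0.003, 0.883, -0.469], [-0.0, -0.469, -0.883], [-1.0, 0.002, -0.001]]
wrist_force: [1.1, -0.2, -0.1]
finger_gap: -0.1
```

Call:
step_arm:
  moves: [-30,-60,0,0,0,0,0,-60,-120,0,0,0,0,0,-60,-120,0,0,0,0,0,-60,-120,0,0,0,0,0]

```text
clock: 11.82
position: [370.1, -331.4, 218.5]
orientation: [[0.003, 0.883, -0.47], [0.0, -0.47, -0.883], [-1.0, 0.002, -0.002]]
wrist_force: [-0.2, 0.5, 0.8]
finger_gap: -0.1
```

Run:
```python
from h import *
a=eyes.camera("scene")[175:250,240:370,::-1]; b=cv2.resize(a,None,fx=6,fy=6,interpolation=cv2.INTER_CUBIC)
cv2.imwrite("pics/scene2.png",b)
cv2.imwrite("pics/top2.png",eyes.camera("top")[:,:,::-1])
```

```text
(no output)
```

View pics/scene2.png

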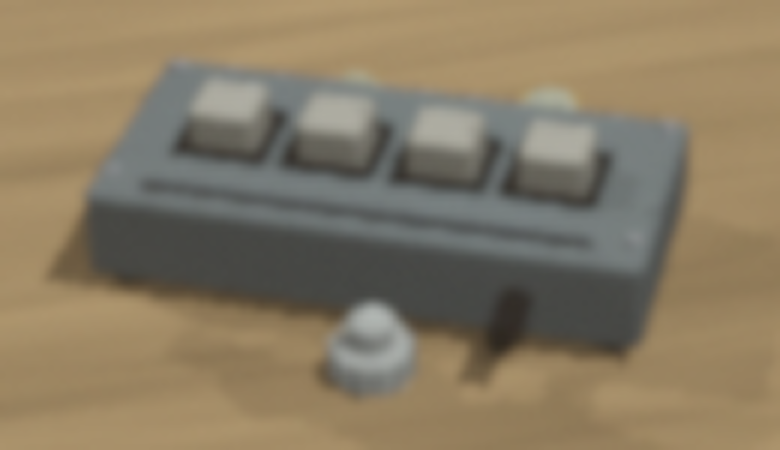

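View pics/top2.png

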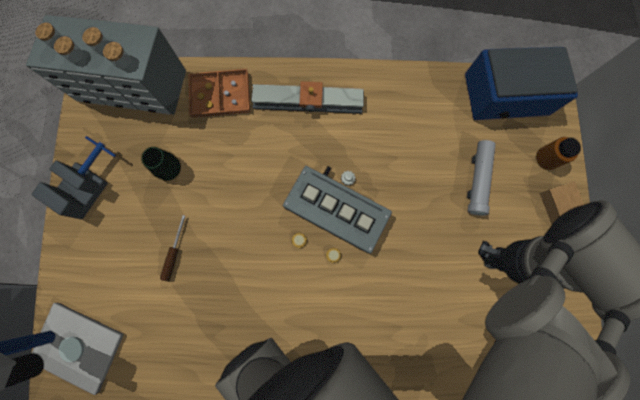

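The rightmost key in the crop now has its top edge at about row 121, up from about 127 before. The other three are unchanged and nothing else on the bench has moved.

```bash
python3 -c "
from bench import env
print(env.finish_job())"
```

```text
the job is handed in; nothing more can be done
None
```

The latched key was the one at the console's +y end, at about (541, 30) mm. I pressed it to its stop, it sprang back up, and I handed the job in at about 12 s of the 42 s allowed.

- **Finding it:** the fingertips felt no force on that key at 66.5 mm. The same tap on its neighbour, at about 67 mm, gave 2.0 N, as an up key should. I did not touch the other two keys.
- **Pressing it:** the fingertips reached 61.4 mm against the stop at about 12 N.
- **Checking it:** a light tap after release gave 2.0 N at 67.6 mm, so the key is up. In the last scene picture its top edge stands higher than before, and the other three keys look unchanged.
- **The rest of the bench:** by eye, everything else is where it was. The arm is clear of everything.

No check failed. My first pixel readings alone could not settle whether this key or the third along from it was the low one; the taps did.

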